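# Close up the row of colour jars with the sliding end stop

### The arm

A 7-joint arm with a two-finger parallel gripper is mounted at the origin on the work surface. World frame = base frame: x ahead of the robot, y to its left, z up, the work surface at z = 0. Lengths are in m, angles in degrees, forces in N, time in s.
With the tool pointing down it reaches from about 0.425 to 0.925 m from the base axis. Payload 6.8 kg.
Tool frame: the origin (TCP) lies at the very end of the fingers, on their centre line; the grasp point (between the pads) lies 19 mm behind it; z points along the fingers, y is the direction in which the jaws open and shut (so a half turn about z gives the same grasp; the last joint's range is limited). The gripper opens to 88 mm and grips with 3 to 60 N. Pads are 20 mm wide; open, the fingers measure 115 mm over their backs; the gripper's body (75 mm by 178 mm) begins 61 mm behind the grasp point.
Start: joints at [-74.032, 27.33, 1.283, 89.118, -0.659, 63.558, -4.761], TCP at [0.255, 0.625, 0.223] pointing down, gripper open.
Joint ranges: [-169.35, 169.35], [-19.33, 120.38], [-80.79, 83.38], [13.8, 139.57], [-78.32, 258.32], [9.67, 109.79], [-169.56, 169.56]. Speed limits (degrees/s): [136.94, 136.94, 180, 180, 180, 180, 180].

### API

Orientations are given as a 3x3 rotation matrix whose columns are the frame's x, y, z axes.
In Python, from rig import r, vision gives the robot as it stands.
- The arm moves only by the tool jog_arm, never from a script. Its arguments are lists of equal length, an entry for each row: "gripper": the opening, from 0 (shut) to 1 (fully open); "dp": the shift along the world's x, y, z in m, a list of three; "angular": the turn, a rotation vector about the world's x, y, z in rad, a list of three. A call has 1 to 8 rows; each row is the pose to reach, as a shift and turn from the pose commanded when the call began; what a row does not reach only later rows make up. A row lasts 1/8 s, in which the tool goes at most 62.5 mm and 10.7 degrees, less where a joint would pass 70% of its speed; a pose out of reach is approached as far as the arm can. A call with a gripper value outside its range is refused whole. The fingers move at their own pace and stop on an object; "squeeze" is the grip in N (left out, the last holds). Time passes only in rows, so rows that repeat a pose let the fingers close. It gives the time, the measured TCP pose, the force and the opening at its end, in the units of the state.
- r.observe(): the state, without advancing time (a new reading comes with each control period).
- vision.read_camera(name): name is "scene" or "top" or "wrist"; returns the picture (480x640x3 uint8, red, green, blue); there is no depth.
- vision.camera_model(name): a dict with "intrinsics" (3x3 intrinsics, pixels), "rvec" (rotation vector, rad) and "tvec" (3), from world to camera coordinates, as OpenCV has them; the wrist camera has in their place "T_tool_cam" (4x4, takes a point from camera to tool coordinates, whose origin is the TCP and whose axes are the flange's). Camera axes: x right, y down, z forward; pixel columns grow to the right and rows downward; lengths in m; the calibration is good to about 2 mm. A picture is of the moment at which its call begins: read the wrist's pose just before it. camera_model takes no time and is no camera call.
- r.job_done(): hands the job in, once; it reports no verdict.
Trained networks look in the newest picture that a camera, given by its name, has taken for a name from the list of things; names that differ only in an ending like _2 or _b are one class to them, and where a whole thing is asked for, a point or a joint stands for the part that bears it (a point fixed in the world has none). Each returns a list of dicts, best first, with "confidence" (0 to 1); they miss things now and then, are a little off and sometimes report something else, mostly with a low value. They report only what shows in the picture. A call takes as long as a camera call. They do not tell look-alikes from the thing itself.
- vision.find_in(camera, query): "rect" ([centre column, centre row, width, height] in pixels, round what is visible of it).
The state is a dict: "time_s": time; "qpos": joint angles; "dq": joint speeds; "effort": joint torques, N m; "tool_pos": TCP position; "tcp_rot": TCP orientation; "force": force on the tool from outside, world axes, zero at the start; "torque": the same for the moment, N m; "finger_gap": finger opening in m.
Only numpy, scipy, OpenCV 4.12 (cv2) and the standard library are available. Lean on these libraries where they do the work, as an engineer would, in place of code of your own. Each camera call takes 0.05 s, during which the arm holds its last target.

### The job

Stand the two loose colour jars (pink and ochre, in either order) upright on the rack's dark lane, in one neat row side by side with the white jar. Then take the orange fin of the sliding end stop and slide the stop along its rail towards the row until its ball clicks into the notch of the brass plate, and finish still gripping the fin with the stop held in the notch, so that I can tighten it. Leave the bowl, the brush and the varnish bottle where they are.

Things in the scene. Friction and masses are not known exactly. Their poses are not given: they have to be found in the camera images.
- rack: low pale-wood board fixed to the bench, 140 mm deep (x -60 to +80), 350 mm long (y), 24 mm thick; origin on its underside. The jar lane is a darker strip 50 mm wide along y, centred at x = -28; the aluminium rail (16 mm wide, 12 mm high on the board) runs along y at x = +32. Rack, end block and brass plate have the same yaw.
- endstop: fixed dark wooden block across the lane, 56 (x) by 12 (y) by 42 mm tall, on the board at the -y end of the row; origin at the centre of its foot, on the lane's middle line. The row begins at its face y = +6 and runs along its +y; the white jar stands next to it. Jars in the row have their centres within 12 mm of the middle line.
- notch (a point): middle of the notch on the fixed brass plate, on the plate's top, 6 mm above the board. The plate, 30 (x) by 44 mm (y), lies along the rail on its +x side; two ridges 8 mm either side along y form the notch, and a red line at the plate's +x edge marks its middle. With the stop in the notch, three touching jars have 8 to 18 mm of play.
- stop (a joint): travel of the grey sliding end stop along the rail in m: 0 at the rack's +y end, growing as it slides in the rack's -y direction, towards the row; range 0 to 0.19. Sliding it takes about 1.5 N, entering or leaving the notch about 10 N; within 4 mm of the notch's middle the sprung ball pulls it in.
- stop_grip (a point): centre of the orange fin on the stop, gripped from above, 76 mm above the bench. The fin is 12 mm thick (rack y, the sliding direction), 24 mm wide (rack x) and spans 55 to 93 mm above the bench. The ball sits at the same y: the stop is in the notch when this point and point notch have the same y in rack axes (the stop's white line then meets the red line).
- stop_face (a point): middle of the row side of the stop's plywood paddle, which crosses the lane, 8 mm thick, up to 68 mm above the bench; 18 mm on the rack's -y side of the fin's centre. It moves with the stop.
- jar_pink_mid (a point): loose jar of pink colour, 44 mm in diameter and 64 mm tall with its black lid, about 160 g (may differ by a third); the point is its centre, on its axis 32 mm above its underside. Starts on the bench on the robot's left.
- jar_ochre_mid (a point): loose jar of ochre colour, 44 mm in diameter and 64 mm tall with its black lid, about 160 g (may differ by a third); the point is its centre, on its axis 32 mm above its underside. Starts on the bench on the robot's left.
- jar_white_mid (a point): loose jar of white colour, 44 mm in diameter and 64 mm tall with its black lid, about 160 g (may differ by a third); the point is its centre, on its axis 32 mm above its underside. Already stands in the row next to the end block.
- bowl: bystander: blue bowl, 80 mm wide, 40 mm tall, on the bench between robot and rack; origin at the centre of its foot.
- brush: bystander: brush lying on the bench beyond the rack, 160 mm long along its x; origin on its underside.
- varnish: bystander: amber bottle, 60 mm in diameter, 130 mm tall, beyond the loose jars; origin at the centre of its foot.
Mind the look-alikes: they are no part of the job. Of the things that look like the part that bears jar_white_mid, the larger one is meant. What is shaped like the part that bears jar_pink_mid but red is not meant.

How it is judged (in metres and radians):
On the way, in this order (a step that is already met when the one before it is completed fails the run):
1. the three jars stand upright and released in one row on the lane, between the end block and the stop (x of jar_pink_mid in the frame of endstop between -0.012 and 0.012 m and y of jar_pink_mid in the frame of endstop between 0.02 and 0.21 m and z of jar_pink_mid in the frame of endstop between 0.027 and 0.037 m and angle between each of jar_pink_mid, jar_ochre_mid, jar_white_mid's own z axis and vertical below 0.1 rad and contact force between the fingers and jar_pink below 0.3 N and x of jar_ochre_mid in the frame of endstop between -0.012 and 0.012 m and y of jar_ochre_mid in the frame of endstop between 0.02 and 0.21 m and z of jar_ochre_mid in the frame of endstop between 0.027 and 0.037 m and contact force between the fingers and jar_ochre below 0.3 N and x of jar_white_mid in the frame of endstop between -0.012 and 0.012 m and y of jar_white_mid in the frame of endstop between 0.02 and 0.21 m and z of jar_white_mid in the frame of endstop between 0.027 and 0.037 m and contact force between the fingers and jar_white below 0.3 N), for 0.2 s.
2. the stop, gripped, sits in the notch (y of stop_grip in the frame of notch between -0.003 and 0.003 m and contact force between the fingers and stop above 10 N), for 0.2 s.
At the end, for the whole second after the job is handed in: All three jars stand upright (tilt under 0.1 rad) on the lane between end block and paddle, centres within 12 mm of its middle line and not touched by the fingers; the stop is within 3 mm of the notch's middle, at rest (under 10 mm/s), and the fingers still grip it (contact over 10 N in all) (all of step 2 and x of jar_pink_mid in the frame of endstop between -0.012 and 0.012 m and y of jar_pink_mid in the frame of endstop between 0.02 and 0.146 m and z of jar_pink_mid in the frame of endstop between 0.027 and 0.037 m and angle between each of jar_pink_mid, jar_ochre_mid, jar_white_mid's own z axis and vertical below 0.1 rad and contact force between the fingers and jar_pink below 0.3 N and x of jar_ochre_mid in the frame of endstop between -0.012 and 0.012 m and y of jar_ochre_mid in the frame of endstop between 0.02 and 0.146 m and z of jar_ochre_mid in the frame of endstop between 0.027 and 0.037 m and contact force between the fingers and jar_ochre below 0.3 N and x of jar_white_mid in the frame of endstop between -0.012 and 0.012 m and y of jar_white_mid in the frame of endstop between 0.02 and 0.146 m and z of jar_white_mid in the frame of endstop between 0.027 and 0.037 m and contact force between the fingers and jar_white below 0.3 N and velocity of joint stop between -0.01 and 0.01 m/s); the arm keeps its last pose, push and grip.
It fails at once if the bowl is moved by more than 25 mm (distance of bowl from where it was at the start of the episode above 0.025 m).
It fails at once if the brush is moved by more than 25 mm (distance of brush from where it was at the start of the episode above 0.025 m).
It fails at once if the varnish is moved by more than 25 mm (distance of varnish from where it was at the start of the episode above 0.025 m).
It also fails if it takes over 72 s, if anything falls off the work surface, if the arm or the gripper's body presses on something with over 40 N, if the wrist force passes 120 N, or if a joint passes its speed limit or range.

## Working session

There is one attempt and no reset: what is moved stays moved. The work goes in short steps, Python scripts to look and compute and a tool call to move; the robot and the scene stay as the last step left them, time stands still between calls to the robot, and variables do not carry over. Pictures are saved under pics/ and viewed, and the job is handed in when it is done.

Besides the shell and the picture viewer there is one more tool, called after ">>>" as a command line: name --argument value ..., lists and objects as JSON in quotes. jog_arm: Moves the arm, as the interface text tells. Its arguments: {"type":"object","properties":{"gripper":{"type":"array","items":{"type":"number"}},"dp":{"type":"array","items":{"type":"array","items":{"type":"number"}}},"angular":{"type":"array","items":{"type":"array","items":{"type":"number"}}},"squeeze":{"type":"number"}},"required":["gripper","dp","angular"]}

```bash
ls && mkdir -p pics
python3 - <<'E'
from rig import r, vision
import cv2
s=r.observe()
print({k:(s[k]) for k in s})
for n in ["scene","top","wrist"]:
    im=vision.read_camera(n); cv2.imwrite(f"pics/{n}0.png",im[:,:,::-1])
    print(n,vision.camera_model(n))
E
```

```text
pics
{'time_s': 0.0, 'qpos': array([-74.03083821,  27.37739487,   1.27835482,  89.17566901,
        -0.65895617,  63.55958058,  -4.76301604]), 'dq': array([ 0.00998865,  0.00027279,  0.09123701,  0.06936818,  0.01438326,
       -0.06759066,  0.02028604]), 'effort': array([-3.90139558e-04, -5.82866478e+01,  1.53471082e+00, -2.72607744e+01,
       -5.42621571e-02,  1.70747261e-02,  2.09041023e-04]), 'tool_pos': array([0.25440928, 0.62457699, 0.22168195]), 'tcp_rot': array([[-9.26121689e-01,  3.77224448e-01, -5.77486956e-04],
       [ 3.77224870e-01,  9.26120053e-01, -1.74525562e-03],
       [-1.23530838e-04, -1.83416152e-03, -9.99998310e-01]]), 'force': array([ 0.96683547,  0.10279249, -0.7992073 ]), 'torque': array([-0.0379895 , -0.03681679, -0.01972222]), 'finger_gap': 0.08792188437255295}
scene {'intrinsics': array([[517.95700763,   0.        , 313.59660717],
       [  0.        , 517.95700763, 237.87397447],
       [  0.        ,   0.        ,   1.        ]]), 'rvec': array([ 2.14956752,  0.58163461, -0.29265253]), 'tvec': array([-0.52180514, -0.08454876,  1.18555105])}
top {'intrinsics': array([[475.09061854,   0.        , 322.19403176],
       [  0.        , 475.09061854, 235.50978049],
       [  0.        ,   0.        ,   1.        ]]), 'rvec': array([ 2.231291  , -2.1647703 ,  0.07122228]), 'tvec': array([0.03941291, 0.57750675, 0.93725329])}
wrist {'intrinsics': array([[350.44880589,   0.        , 319.79107532],
       [  0.        , 350.44880589, 237.38553657],
       [  0.        ,   0.        ,   1.        ]]), 'T_tool_cam': array([[ 9.17282577e-04, -9.51801894e-01, -3.06712102e-01,
         8.58430103e-02],
       [ 9.99999325e-01,  6.54145317e-04,  9.60722462e-04,
         4.89518472e-04],
       [-7.13783173e-04, -3.06712776e-01,  9.51801851e-01,
        -1.61417221e-01],
       [ 0.00000000e+00,  0.00000000e+00,  0.00000000e+00,
         1.00000000e+00]])}
```

View pics/scene0.png

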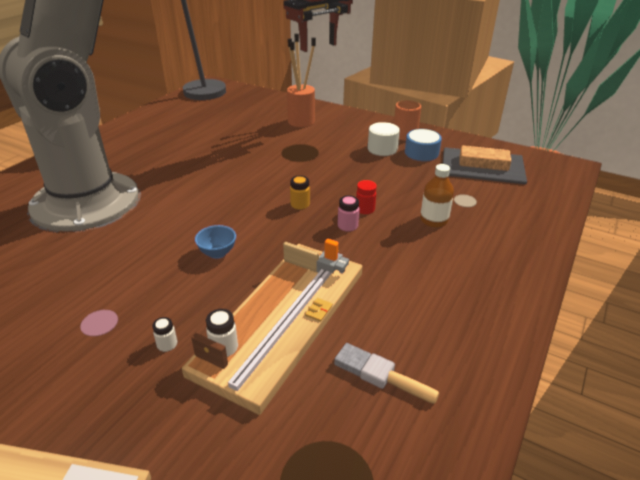

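View pics/top0.png

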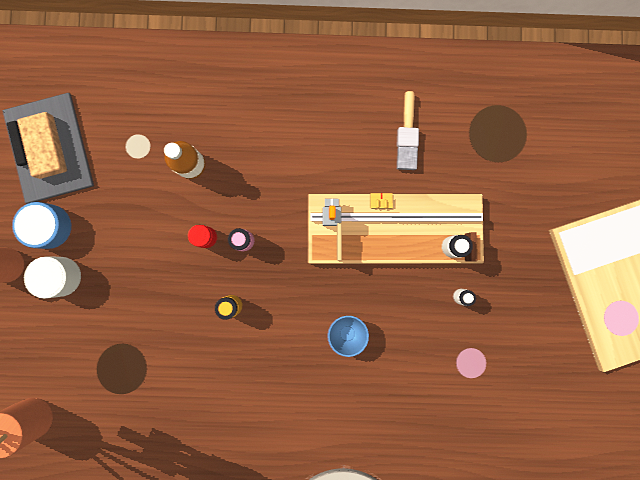

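View pics/wrist0.png

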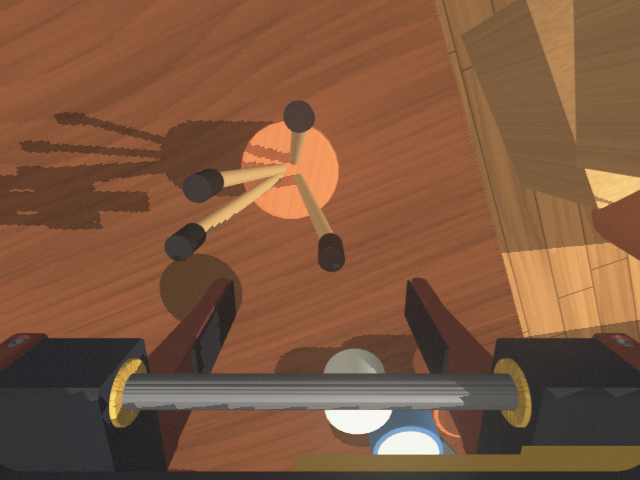

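Run:
```python
from rig import r, vision
import numpy as np
for n in ["top","scene"]:
  for q in ["jar_pink_mid","jar_ochre_mid","jar_white_mid","stop_grip","endstop","bowl","varnish","rack"]:
    try:
      print(n,q,[(np.round(d["rect"],1).tolist(),round(d["confidence"],2)) for d in vision.find_in(n,q)])
    except Exception as e: print(n,q,e)
print(r.observe()["time_s"])
```

```text
top jar_pink_mid [([240.9, 238.2, 27.1, 25.0], 0.75), ([203.0, 236.4, 30.0, 25.8], 0.75)]
top jar_ochre_mid [([227.8, 307.5, 31.3, 24.0], 0.88)]
top jar_white_mid [([456.5, 246.8, 34.3, 25.5], 0.76), ([465.8, 297.2, 15.9, 15.4], 0.64), ([407.4, 131.2, 26.9, 76.6], 0.56)]
top stop_grip [([333.2, 227.3, 17.2, 64.3], 0.86), ([457.6, 246.8, 29.1, 22.7], 0.22)]
top endstop [([471.8, 247.8, 12.0, 29.5], 0.5)]
top bowl [([349.2, 336.4, 42.0, 39.8], 0.76)]
top varnish []
top rack [([395.8, 229.9, 172.0, 68.1], 0.7)]
scene jar_pink_mid [([347.8, 212.8, 23.1, 36.5], 0.87), ([368.1, 198.2, 21.1, 36.2], 0.8)]
scene jar_ochre_mid [([301.4, 192.6, 23.3, 33.5], 0.56)]
scene jar_white_mid [([164.1, 335.0, 22.0, 31.2], 0.86), ([221.8, 330.6, 33.0, 48.0], 0.74), ([211.1, 350.9, 28.5, 35.0], 0.68)]
scene stop_grip [([316.6, 254.3, 65.9, 33.3], 0.83)]
scene endstop [([209.9, 351.1, 34.6, 35.6], 0.74), ([215.4, 241.9, 40.0, 32.2], 0.53), ([300.4, 192.2, 23.5, 37.1], 0.45)]
scene bowl [([215.7, 243.4, 38.4, 30.2], 0.76)]
scene varnish [([435.9, 198.4, 28.4, 60.7], 0.61)]
scene rack [([270.2, 328.7, 178.7, 179.0], 0.96)]
0.95
```

```bash
cat > h.py <<'E'
import numpy as np, cv2
from rig import r, vision
CM={n:vision.camera_model(n) for n in("scene","top","wrist")}
def cam(n, s=None):
    m=CM[n]; K=m["intrinsics"]
    if n=="wrist":
        s=s or r.observe(); T=np.eye(4); T[:3,:3]=s["tcp_rot"]; T[:3,3]=s["tool_pos"]
        T=np.linalg.inv(T@m["T_tool_cam"]); return K,T[:3,:3],T[:3,3]
    return K,cv2.Rodrigues(m["rvec"])[0],np.array(m["tvec"])
def onz(n,uv,z,s=None):
    K,R,t=cam(n,s); d=R.T@np.linalg.solve(K,[uv[0],uv[1],1]); c=-R.T@t
    return c+d*(z-c[2])/d[2]
def proj(n,P,s=None):
    K,R,t=cam(n,s); p=K@(R@np.asarray(P,float)+t); return p[:2]/p[2]
def snap(n,name,crop=None,f=1,draw=()):
    s=r.observe() if n=="wrist" else None
    im=vision.read_camera(n)[:,:,::-1].copy()
    o=im
    if crop: x0,y0,x1,y1=crop; o=im[y0:y1,x0:x1]
    else: x0=y0=0
    o=cv2.resize(o,None,fx=f,fy=f,interpolation=cv2.INTER_CUBIC)
    for P in draw:
        u=(proj(n,P,s)-[x0,y0])*f
        cv2.drawMarker(o,tuple(int(v) for v in u),(0,255,0),cv2.MARKER_CROSS,9,1)
    cv2.imwrite("pics/"+name,o); return im,s
E
python3 - <<'E'
import cv2
from h import *
for uv,z in [((240.5,239),.064),((228,308),.064),((202,236),.064),((460,246),.088),((467,298),.05),((333,212),.093)]:
    print(uv,onz("top",uv,z).round(4))
im=cv2.imread("pics/top0.png"); cv2.imwrite("pics/t1.png",cv2.resize(im[180:280,295:495],None,fx=4,fy=4,interpolation=cv2.INTER_CUBIC))
cv2.imwrite("pics/t2.png",cv2.resize(im[210:330,180:260],None,fx=5,fy=5,interpolation=cv2.INTER_CUBIC))
im=cv2.imread("pics/scene0.png"); cv2.imwrite("pics/s1.png",cv2.resize(im[230:410,180:370],None,fx=3,fy=3,interpolation=cv2.INTER_CUBIC))
E
```

```text
(240.5, 239) [0.562  0.2122 0.064 ]
(228, 308) [0.4312 0.2306 0.064 ]
(202, 236) [0.5655 0.2854 0.064 ]
(460, 246) [ 0.5604 -0.1988  0.088 ]
(467, 298) [ 0.4622 -0.2252  0.05  ]
(333, 212) [0.6159 0.0389 0.093 ]
```

View pics/t1.png

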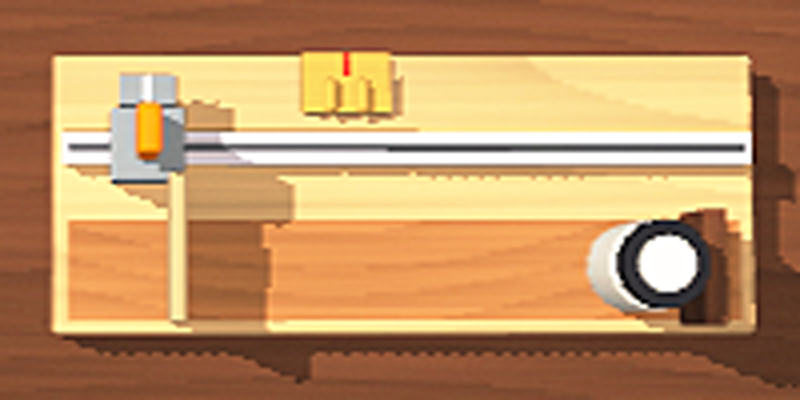

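View pics/t2.png

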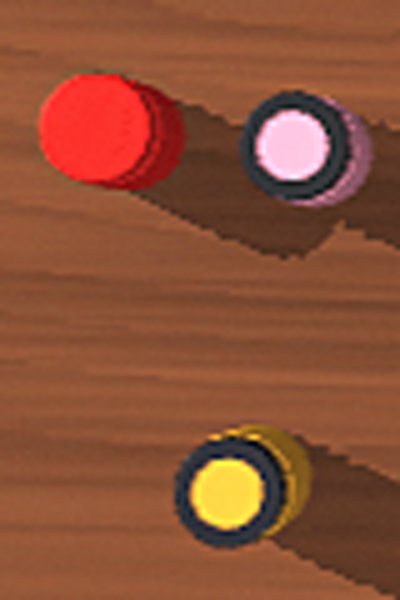

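View pics/s1.png

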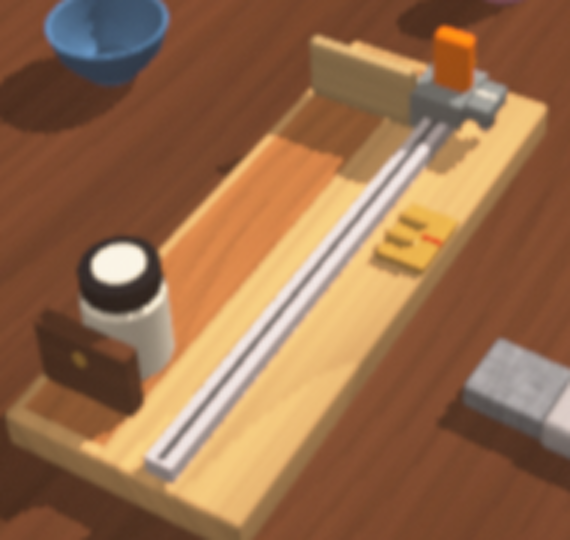

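Run:
```python
from h import *
c=lambda u,v:((u+.5)/4+295-.5,(v+.5)/4+180-.5)
P={}
for n,uv,z in [("TL",(52,55),.024),("TR",(750,55),.024),("BR",(752,332),.024),("BL",(52,332),.024),
 ("railL",(67,147),.036),("railR",(744,147),.036),("laneTopL",(70,219),.024),("laneTopR",(600,219),.024),("laneBotL",(70,320),.024),("laneBotR",(640,320),.024),
 ("white",(667,263),.088),("notch",(346,64),.030),("fin",(149,105),.093),("paddle top",(172,250),.068),("paddle r",(185,320),.068),("endblk",(695,262),.066)]:
    P[n]=onz("top",c(*uv),z); print(n,P[n].round(4))
for a,b in [("TL","TR"),("BL","BR"),("railL","railR"),("TL","BL"),("TR","BR")]:
    d=P[b]-P[a]; print(a,b,np.hypot(*d[:2]).round(4),np.degrees(np.arctan2(d[0],-d[1])).round(2))
d=lambda u,v:((u+.5)/5+180-.5,(v+.5)/5+210-.5)
for n,uv in [("pink",(296,146)),("ochre",(229,492)),("red",(97,128))]: print(n,onz("top",d(*uv),.064).round(4))
s=lambda u,v:((u+.5)/3+180-.5,(v+.5)/3+230-.5)
for n,uv,z in [("white",(119,263),.088),("cornerR",(242,537),.024),("cornerL",(8,415),.024),("cornerFar",(548,105),.024),("red",(434,240),.030),("finTop",(455,32),.093)]:
    print("S",n,onz("scene",s(*uv),z).round(4))
# scene lid tops
```

```text
TL [0.6589 0.0886 0.024 ]
TR [ 0.67  -0.261  0.024]
BR [ 0.5313 -0.2636  0.024 ]
BL [0.5209 0.0842 0.024 ]
railL [0.6119 0.0794 0.036 ]
railR [ 0.6223 -0.2544  0.036 ]
laneTopL [0.5772 0.077  0.024 ]
laneTopR [ 0.5853 -0.187   0.024 ]
laneBotL [0.5271 0.0755 0.024 ]
laneBotR [ 0.5356 -0.2077  0.024 ]
white [ 0.5616 -0.2014  0.088 ]
notch [ 0.6582 -0.0577  0.03  ]
fin [0.6272 0.0413 0.093 ]
paddle top [0.5615 0.0277 0.068 ]
paddle r [0.5286 0.0207 0.068 ]
endblk [ 0.5634 -0.2214  0.066 ]
TL TR 0.3498 1.81
BL BR 0.348 1.72
railL railR 0.3341 1.78
TL BL 0.1381 -88.19
TR BR 0.1386 -88.93
pink [0.5623 0.2155 0.064 ]
ochre [0.4311 0.2355 0.064 ]
red [0.5668 0.2911 0.064 ]
S white [ 0.5605 -0.2015  0.088 ]
S cornerR [ 0.6739 -0.2649  0.024 ]
S cornerL [ 0.5331 -0.2657  0.024 ]
S cornerFar [0.6589 0.0866 0.024 ]
S red [ 0.6586 -0.0575  0.03  ]
S finTop [0.6157 0.0425 0.093 ]
```

Run:
```python
import cv2
im=cv2.imread("pics/scene0.png"); cv2.imwrite("pics/s2.png",cv2.resize(im[165:240,275:385],None,fx=6,fy=6,interpolation=cv2.INTER_CUBIC))
```

```text
(no output)
```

View pics/s2.png

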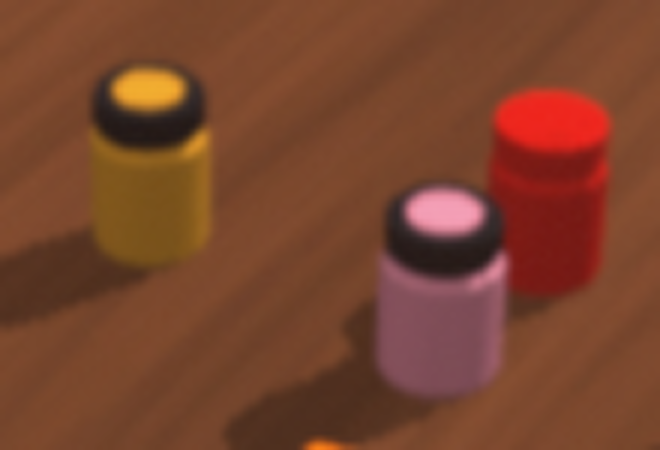

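Run:
```python
from h import *
s=lambda u,v:((u+.5)/6+275-.5,(v+.5)/6+165-.5)
for n,uv in [("pink",(445,213)),("ochre",(149,90)),("red",(553,122))]: print(n,onz("scene",s(*uv),.064).round(4))
for n in ["varnish","bowl"]: pass
print(onz("top",(174,151),.13),onz("top",(18,435),.1))
c=lambda u,v:((u+.5)/4+295-.5,(v+.5)/4+180-.5)
print("paddle end",onz("top",c(176,172),.068),"fin top corners",onz("top",c(138,103),.093),onz("top",c(161,103),.093),onz("top",c(138,158),.093), "low",onz("top",c(148,158),.055))
for n in ("scene","top"):
    for P in [(0.6135,.04,.093),(0.6015,.04,.093),(0.6255,.04,.093)]: print(n,proj(n,P))
```

```text
pink [0.5623 0.2159 0.064 ]
ochre [0.4306 0.2357 0.064 ]
red [0.5681 0.2896 0.064 ]
[0.71194556 0.32548342 0.13      ] [0.20047188 0.58666337 0.1       ]
paddle end [0.59860437 0.02688704 0.068     ] fin top corners [0.62795863 0.04642383 0.093     ] [0.62829079 0.03579202 0.093     ] [0.60245532 0.04567967 0.093     ] low [0.60603456 0.04000614 0.055     ]
scene [329.56832834 240.68153705]
scene [323.61311088 238.61979117]
scene [335.58751054 242.76542806]
top [332.37122256 213.26538453]
top [332.1841466  219.73519979]
top [332.55801699 206.80530623]
```

>>> jog_arm --gripper '[1,1,1,1,1,1,1,1]' --dp '[[0.02,-0.045,0],[0.045,-0.1,0],[0.07,-0.155,0],[0.095,-0.21,0],[0.12,-0.265,0],[0.145,-0.32,-0.02],[0.165,-0.365,-0.05],[0.176,-0.389,-0.08]]' --angular '[[0,0,0],[0,0,-0.1],[0,0,-0.27],[0,0,-0.45],[0,0,-0.63],[0,0,-0.81],[0,0,-0.98],[0,0,-1.153]]' --squeeze 20

```text
time_s: 1.95
tool_pos: [0.4318, 0.2335, 0.1425]
tcp_rot: [[-0.022, 1.0, 0.001], [1.0, 0.022, 0.001], [0.001, 0.001, -1.0]]
force: [0.0, 0.6, -0.0]
finger_gap: 0.0878
```

>>> jog_arm --gripper '[1,1]' --dp '[[0,0,-0.03],[0,0,-0.03]]' --angular '[[0,0,0],[0,0,0]]'

```text
time_s: 2.2
tool_pos: [0.4295, 0.2351, 0.1113]
tcp_rot: [[-0.031, 1.0, -0.003], [1.0, 0.031, -0.003], [-0.002, -0.003, -1.0]]
force: [0.9, -0.7, 1.0]
finger_gap: 0.0878
```

Run:
```python
from h import *
s=r.observe(); print(s["time_s"],s["tool_pos"].round(4),s["tcp_rot"].round(4).tolist(),s["force"].round(2),s["qpos"].round(1))
snap("wrist","w1.png",draw=[(.431,.2357,.064)])
```

```text
2.2 [0.4295 0.2351 0.1113] [[-0.0306, 0.9995, -0.003], [0.9995, 0.0306, -0.0026], [-0.0025, -0.003, -1.0]] [ 0.86 -0.72  1.01] [-52.2  19.3  19.4 120.8  -9.5  41.5 -24.9]
```

View pics/w1.png

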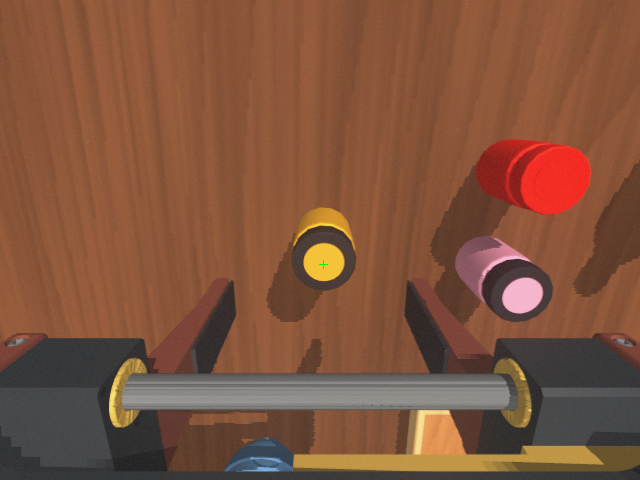

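>>> jog_arm --gripper '[1,1,1,1,0.3,0.3,0.3,0.3]' --dp '[[0.001,0,-0.035],[0.001,0,-0.07],[0.001,0,-0.096],[0.001,0,-0.096],[0.001,0,-0.096],[0.001,0,-0.096],[0.001,0,-0.096],[0.001,0,-0.096]]' --angular '[[0,0,0],[0,0,0],[0,0,0],[0,0,0],[0,0,0],[0,0,0],[0,0,0],[0,0,0]]' --squeeze 20

```text
time_s: 3.25
tool_pos: [0.4318, 0.2364, 0.0171]
tcp_rot: [[-0.031, 1.0, 0.001], [1.0, 0.031, 0.001], [0.001, 0.001, -1.0]]
force: [-0.8, -0.1, -0.3]
finger_gap: 0.0511
```

>>> jog_arm --gripper '[0.3,0.3]' --dp '[[0,0,0],[0,0,0]]' --angular '[[0,0,0],[0,0,0]]'

```text
time_s: 3.5
tool_pos: [0.4317, 0.2362, 0.0168]
tcp_rot: [[-0.031, 1.0, 0.0], [1.0, 0.031, 0.0], [0.0, 0.0, -1.0]]
force: [-1.2, -0.9, 4.5]
finger_gap: 0.0437
```

>>> jog_arm --gripper '[0.3,0.3,0.3,0.3,0.3,0.3,0.3,0.3]' --dp '[[0,0,0.04],[0,0,0.09],[0.01,-0.03,0.12],[0.03,-0.09,0.12],[0.05,-0.15,0.12],[0.07,-0.21,0.12],[0.09,-0.27,0.12],[0.107,-0.33,0.12]]' --angular '[[0,0,0],[0,0,0],[0,0,0],[0,0,0],[0,0,0],[0,0,0],[0,0,0],[0,0,0]]'

```text
time_s: 4.5
tool_pos: [0.538, -0.0928, 0.1363]
tcp_rot: [[-0.032, 1.0, -0.0], [1.0, 0.032, 0.0], [0.0, -0.0, -1.0]]
force: [1.2, 1.3, -1.6]
finger_gap: 0.0438
```

>>> jog_arm --gripper '[0.3,0.3,0.3]' --dp '[[0.014,-0.045,0],[0.0206,-0.0607,0],[0.0206,-0.0607,0]]' --angular '[[0,0,0],[0,0,0],[0,0,0]]'

```text
time_s: 4.88
tool_pos: [0.5581, -0.1523, 0.1362]
tcp_rot: [[-0.029, 1.0, -0.001], [1.0, 0.029, -0.0], [0.0, -0.001, -1.0]]
force: [-0.7, 0.7, -2.6]
finger_gap: 0.044
```

Run:
```python
from h import *
s=r.observe(); print(s["time_s"],s["tool_pos"].round(4),s["tcp_rot"].round(4).tolist(),s["force"].round(2),s["qpos"].round(1))
snap("wrist","w2.png",draw=[(.5608,-.2014,.088),(.5593,-.1545,.024)])
```

```text
4.875 [ 0.5581 -0.1523  0.1362] [[-0.0294, 0.9996, -0.001], [0.9996, 0.0294, -0.0], [0.0, -0.001, -1.0]] [-0.68  0.67 -2.61] [-11.5  25.7  26.8 108.6 -15.   49.1  24.6]
```

View pics/w2.png

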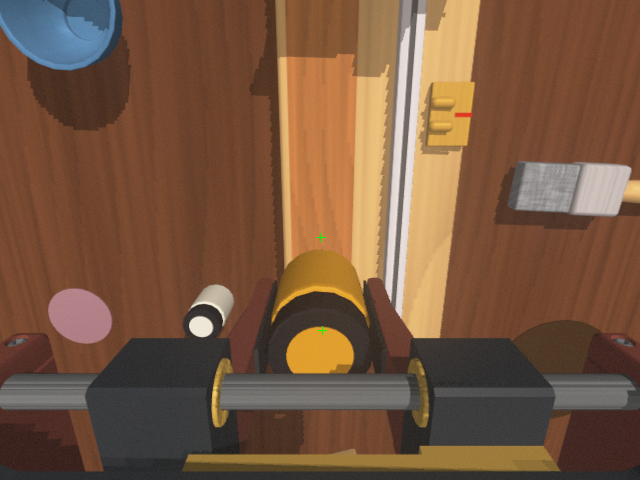

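>>> jog_arm --gripper '[0.3,0.3,0.3,0.3]' --dp '[[0,0,-0.035],[0,0,-0.065],[0,0,-0.084],[0,0,-0.084]]' --angular '[[0,0,0],[0,0,0],[0,0,0],[0,0,0]]'

```text
time_s: 5.42
tool_pos: [0.5575, -0.1502, 0.0516]
tcp_rot: [[-0.033, 0.999, -0.003], [0.999, 0.033, 0.001], [0.001, -0.003, -1.0]]
force: [-0.2, 0.5, -2.1]
finger_gap: 0.0435
```

Run:
```python
from h import *
s=r.observe(); print(s["time_s"],s["tool_pos"].round(4),s["force"].round(2))
t=s["tool_pos"]
snap("wrist","w3.png",draw=[t+[0,0,.047]])
snap("scene","s3.png",(130,220,370,400),3)
snap("top","t3.png",(295,180,495,280),4)
```

```text
5.425 [ 0.5575 -0.1502  0.0516] [-0.23  0.48 -2.1 ]
```

View pics/w3.png

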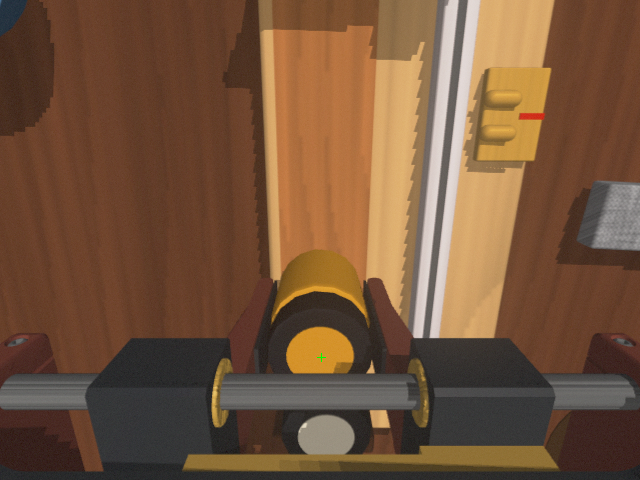

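View pics/s3.png

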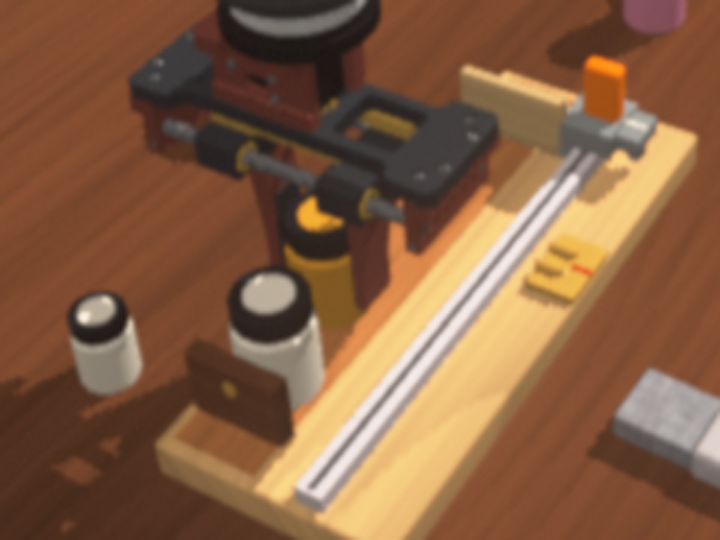

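Run:
```python
from h import *
s=r.observe();t=s["tool_pos"]
print(onz("wrist",(326,437),.088,s), onz("wrist",(321,354),t[2]-.0168+.064,s), s["tool_pos"].round(4))
```

```text
[ 0.56313665 -0.20451587  0.088     ] [ 0.55889718 -0.14967061  0.10088964] [ 0.5593 -0.1516  0.0537]
```

>>> jog_arm --gripper '[0.3,0.3,0.3,0.3]' --dp '[[0.001,-0.002,-0.005],[0.001,-0.002,-0.009],[0.001,-0.002,-0.011],[0.001,-0.002,-0.011]]' --angular '[[0,0,0],[0,0,0],[0,0,0],[0,0,0]]'

```text
time_s: 6.08
tool_pos: [0.5593, -0.1538, 0.0415]
tcp_rot: [[-0.031, 1.0, -0.0], [1.0, 0.031, 0.0], [0.0, -0.0, -1.0]]
force: [0.0, -0.2, -1.8]
finger_gap: 0.0435
```

>>> jog_arm --gripper '[0.3]' --dp '[[0,0,-0.001]]' --angular '[[0,0,0]]'

```text
time_s: 6.2
tool_pos: [0.5595, -0.1539, 0.0409]
tcp_rot: [[-0.031, 1.0, 0.0], [1.0, 0.031, 0.0], [0.0, 0.0, -1.0]]
force: [-2.7, 1.1, 10.1]
finger_gap: 0.0436
```

>>> jog_arm --gripper '[0.55,0.8,1,1,1]' --dp '[[0,0,0.0005],[0,0,0.0005],[0,0,0.0005],[0,0,0.0005],[0,0,0.0005]]' --angular '[[0,0,0],[0,0,0],[0,0,0],[0,0,0],[0,0,0]]'

```text
time_s: 6.82
tool_pos: [0.5594, -0.1538, 0.0411]
tcp_rot: [[-0.031, 1.0, -0.0], [1.0, 0.031, 0.0], [0.0, -0.0, -1.0]]
force: [-0.1, -0.9, 0.3]
finger_gap: 0.0847
```

>>> jog_arm --gripper '[1,1,1,1,1,1,1,1]' --dp '[[0,0,0.03],[0,0,0.08],[0,0.02,0.11],[0,0.08,0.11],[0.0005,0.14,0.11],[0.001,0.2,0.11],[0.002,0.26,0.11],[0.0025,0.32,0.11]]' --angular '[[0,0,0],[0,0,0],[0,0,0],[0,0,0],[0,0,0],[0,0,0],[0,0,0],[0,0,0]]'

```text
time_s: 7.82
tool_pos: [0.5618, 0.1681, 0.1514]
tcp_rot: [[-0.031, 1.0, 0.0], [1.0, 0.031, 0.0], [0.0, 0.0, -1.0]]
force: [0.4, 0.3, 0.2]
finger_gap: 0.0877
```

>>> jog_arm --gripper '[1,1,1]' --dp '[[0,0.045,-0.02],[0,0.05,-0.05],[0,0.05,-0.05]]' --angular '[[0,0,0],[0,0,0],[0,0,0]]'

```text
time_s: 8.2
tool_pos: [0.56, 0.2163, 0.0991]
tcp_rot: [[-0.033, 0.999, -0.004], [0.999, 0.033, -0.002], [-0.002, -0.004, -1.0]]
force: [0.0, 0.8, 0.8]
finger_gap: 0.0876
```

Run:
```python
from h import *
s=r.observe(); print(s["time_s"],s["tool_pos"].round(4),s["force"].round(2))
snap("wrist","w4.png",draw=[(.5623,.2157,.064)])
print(r.observe()["tool_pos"])
snap("top","t4.png",(295,180,495,280),4)
snap("scene","s4.png",(130,160,430,385),2.6)
print(r.observe()["tool_pos"])
```

```text
8.2 [0.56   0.2163 0.0991] [0.02 0.82 0.81]
[0.56134792 0.21544753 0.10066608]
[0.56282323 0.21499636 0.10226389]
```

View pics/w4.png

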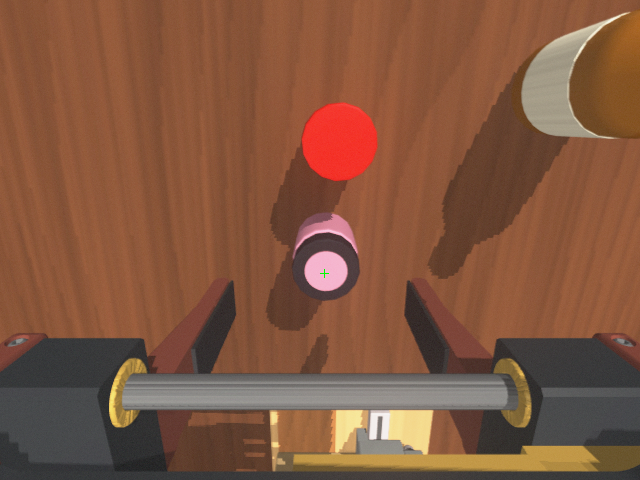

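View pics/t4.png

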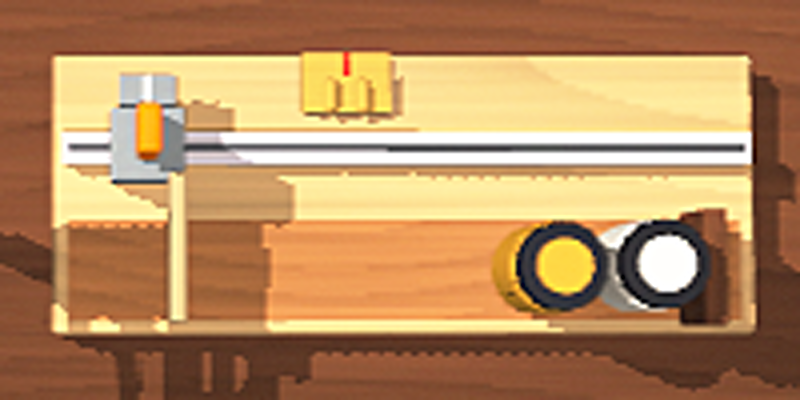

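View pics/s4.png

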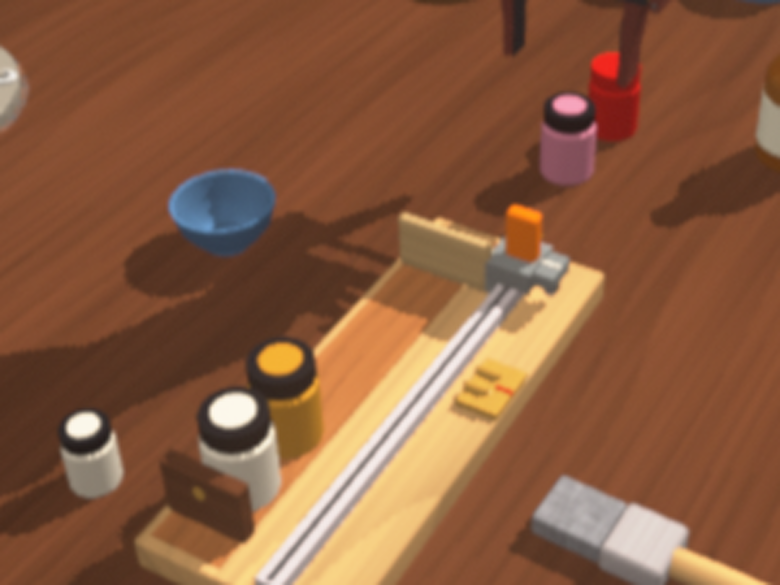

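>>> jog_arm --gripper '[1,1,1,1,0.3,0.3,0.3,0.3]' --dp '[[0,0,-0.03],[0,0,-0.065],[0,0,-0.085],[0,0,-0.085],[0,0,-0.085],[0,0,-0.085],[0,0,-0.085],[0,0,-0.085]]' --angular '[[0,0,0],[0,0,0],[0,0,0],[0,0,0],[0,0,0],[0,0,0],[0,0,0],[0,0,0]]' --squeeze 20

```text
time_s: 9.35
tool_pos: [0.5621, 0.2163, 0.0166]
tcp_rot: [[-0.031, 1.0, 0.001], [1.0, 0.031, 0.0], [0.0, 0.001, -1.0]]
force: [1.1, -0.4, 0.6]
finger_gap: 0.0513
```

>>> jog_arm --gripper '[0.3,0.3]' --dp '[[0,0,0],[0,0,0]]' --angular '[[0,0,0],[0,0,0]]'

```text
time_s: 9.6
tool_pos: [0.5622, 0.2163, 0.0164]
tcp_rot: [[-0.031, 1.0, 0.001], [1.0, 0.031, 0.0], [0.0, 0.001, -1.0]]
force: [-0.7, -1.0, 2.8]
finger_gap: 0.0435
```

Run:
```python
from h import *
c=lambda u,v:((u+.5)/4+295-.5,(v+.5)/4+180-.5)
print(onz("top",c(561,265),.088),onz("top",c(666,263),.088))
s=r.observe(); print(s["tool_pos"],s["finger_gap"])
```

```text
[ 0.55919061 -0.15205923  0.088     ] [ 0.56160067 -0.20088704  0.088     ]
[0.56220821 0.21630252 0.01639329] 0.043520074792279456
```

>>> jog_arm --gripper '[0.3,0.3,0.3,0.3,0.3,0.3,0.3,0.3]' --dp '[[0,0,0.04],[0,0,0.09],[0,-0.03,0.12],[-0.001,-0.09,0.12],[-0.002,-0.15,0.12],[-0.003,-0.21,0.12],[-0.004,-0.27,0.12],[-0.0044,-0.3218,0.11]]' --angular '[[0,0,0],[0,0,0],[0,0,0],[0,0,0],[0,0,0],[0,0,0],[0,0,0],[0,0,0]]'

```text
time_s: 10.6
tool_pos: [0.5573, -0.1081, 0.1265]
tcp_rot: [[-0.03, 1.0, 0.001], [1.0, 0.03, -0.0], [-0.0, 0.001, -1.0]]
force: [0.4, -0.1, -1.3]
finger_gap: 0.0439
```

>>> jog_arm --gripper '[0.3,0.3,0.3,0.3]' --dp '[[0,0,0],[0,0,-0.03],[0,0,-0.06],[0,0,-0.06]]' --angular '[[0,0,0],[0,0,0],[0,0,0],[0,0,0]]'

```text
time_s: 11.1
tool_pos: [0.5556, -0.1039, 0.0642]
tcp_rot: [[-0.032, 0.999, -0.005], [0.999, 0.032, 0.001], [0.001, -0.005, -1.0]]
force: [-1.1, -1.1, -1.3]
finger_gap: 0.0435
```

Run:
```python
from h import *
s=r.observe(); print(s["time_s"],s["tool_pos"].round(4),s["force"].round(2))
snap("wrist","w5.png",draw=[(.5592,-.152,.088)])
for i in range(3): vision.read_camera("top"); print(r.observe()["tool_pos"].round(4))
```

```text
11.1 [ 0.5556 -0.1039  0.0642] [-1.09 -1.11 -1.28]
[ 0.5578 -0.1049  0.0666]
[ 0.5583 -0.1052  0.0671]
[ 0.5585 -0.1054  0.0674]
```

View pics/w5.png

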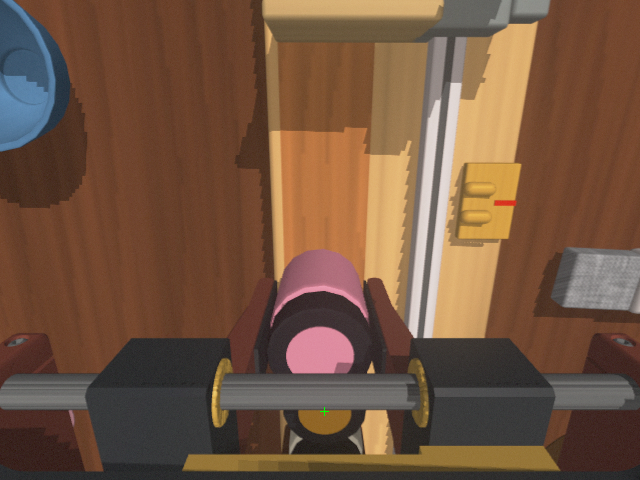

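>>> jog_arm --gripper '[0.3,0.3,0.3,0.3,0.3]' --dp '[[-0.0005,0,-0.015],[-0.0005,0,-0.023],[-0.0005,0,-0.0255],[-0.0005,0,-0.0262],[-0.0005,0,-0.0262]]' --angular '[[0,0,0],[0,0,0],[0,0,0],[0,0,0],[0,0,0]]'

```text
time_s: 11.92
tool_pos: [0.5563, -0.1054, 0.0404]
tcp_rot: [[-0.031, 1.0, -0.002], [1.0, 0.031, 0.001], [0.001, -0.002, -1.0]]
force: [-4.5, 1.5, 7.5]
finger_gap: 0.0438
```

>>> jog_arm --gripper '[0.55,0.8,1,1,1,1,1,1]' --dp '[[0,0,0.0005],[0,0,0.0005],[0,0,0.0005],[0,0,0.0005],[0,0,0.03],[0,0,0.07],[0,0,0.11],[0,0,0.12]]' --angular '[[0,0,0],[0,0,0],[0,0,0],[0,0,0],[0,0,0],[0,0,0],[0,0,0],[0,0,0]]'

```text
time_s: 12.92
tool_pos: [0.5585, -0.106, 0.1624]
tcp_rot: [[-0.031, 1.0, 0.004], [1.0, 0.031, -0.0], [-0.0, 0.004, -1.0]]
force: [1.3, -0.8, -0.5]
finger_gap: 0.0874
```

>>> jog_arm --gripper '[1,1,1,1,1,1,1,1]' --dp '[[0,0.02,0],[0.01,0.04,0],[0.02,0.06,0],[0.03,0.08,0],[0.04,0.1,0],[0.05,0.12,0],[0.055,0.14,0],[0.059,0.1465,0]]' --angular '[[0,0,-0.17],[0,0,-0.35],[0,0,-0.53],[0,0,-0.71],[0,0,-0.89],[0,0,-1.07],[0,0,-1.25],[0,0,-1.43]]'

```text
time_s: 13.92
tool_pos: [0.6157, 0.0428, 0.1586]
tcp_rot: [[0.986, 0.167, -0.002], [0.167, -0.986, -0.0], [-0.002, -0.0, -1.0]]
force: [-0.3, 0.5, 0.6]
finger_gap: 0.0878
```

>>> jog_arm --gripper '[1,1,1]' --dp '[[0,0,-0.02],[0,0,-0.04],[0,0,-0.04]]' --angular '[[0,0,-0.1408],[0,0,-0.1408],[0,0,-0.1408]]'

```text
time_s: 14.3
tool_pos: [0.6143, 0.0408, 0.1177]
tcp_rot: [[0.999, 0.033, -0.004], [0.033, -0.999, -0.001], [-0.004, 0.001, -1.0]]
force: [-0.3, 0.1, 0.3]
finger_gap: 0.0874
```

Run:
```python
from h import *
for i in range(2): vision.read_camera("wrist")
snap("wrist","w6.png",draw=[(.616,.041,.093),(.6582,-.0577,.030)])
for i in range(2): vision.read_camera("top"); s=r.observe();print(s["tool_pos"].round(4),s["tcp_rot"].round(4).tolist(),s["qpos"].round(0),s["time_s"])
snap("top","t6.png",(295,180,495,280),4)
snap("scene","s6.png",(130,160,430,385),2.6)
```

```text
[0.6165 0.0405 0.1206] [[0.9995, 0.0314, 0.001], [0.0314, -0.9995, 0.0003], [0.001, -0.0003, -1.0]] [-42.  36.  46. 105. -32.  53. -70.] 14.5
[0.6165 0.0406 0.1207] [[0.9995, 0.0313, 0.0012], [0.0313, -0.9995, 0.0004], [0.0012, -0.0004, -1.0]] [-42.  36.  46. 105. -32.  53. -70.] 14.55
```

View pics/w6.png

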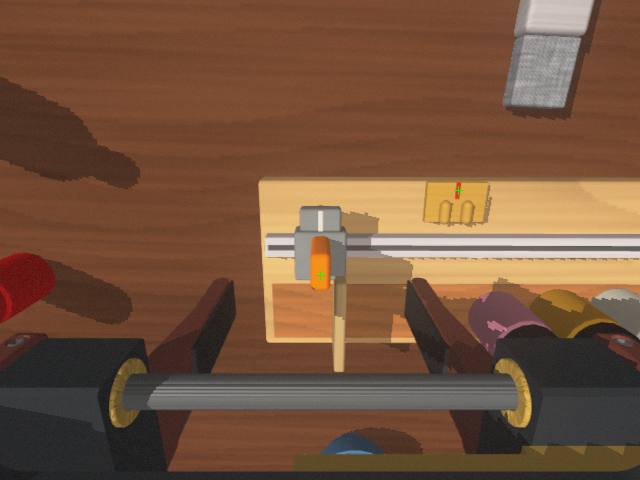

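View pics/t6.png

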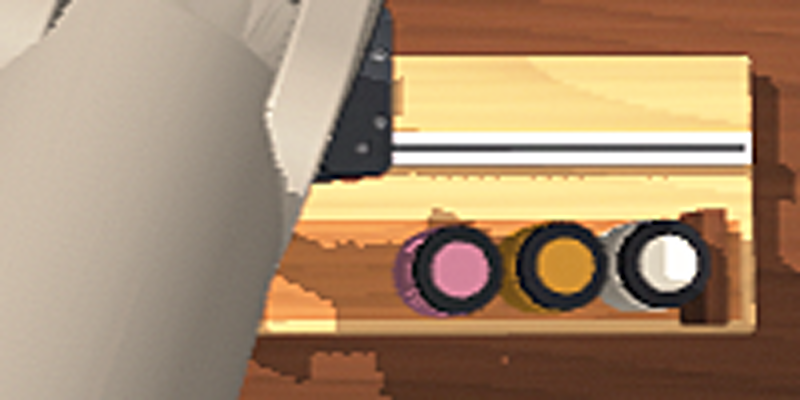

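View pics/s6.png

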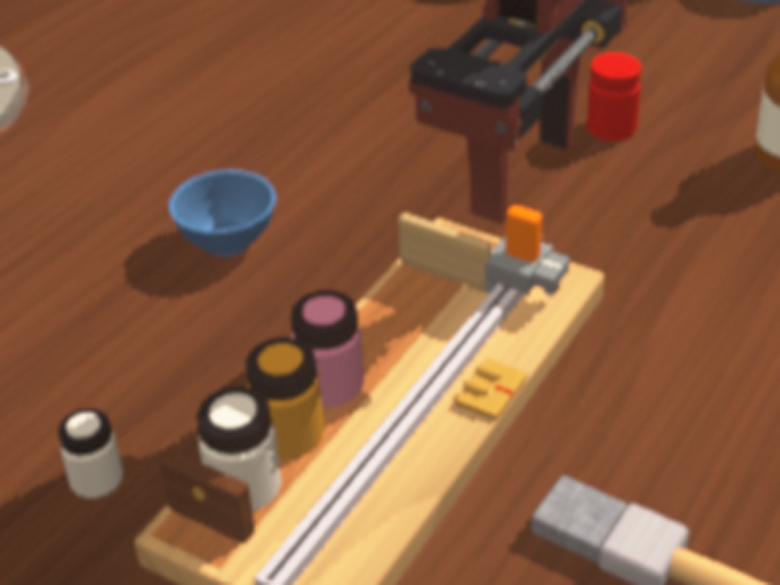

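>>> jog_arm --gripper '[1,1,1,0.05,0.05,0.05,0.05,0.05]' --dp '[[0,0.0003,-0.03],[0,0.0003,-0.055],[0,0.0003,-0.061],[0,0.0003,-0.061],[0,0.0003,-0.061],[0,0.0003,-0.061],[0,0.0003,-0.061],[0,0.0003,-0.061]]' --angular '[[0,0,0],[0,0,0],[0,0,0],[0,0,0],[0,0,0],[0,0,0],[0,0,0],[0,0,0]]' --squeeze 40

```text
time_s: 15.65
tool_pos: [0.6162, 0.0413, 0.0592]
tcp_rot: [[1.0, 0.031, 0.0], [0.031, -1.0, 0.0], [0.0, -0.0, -1.0]]
force: [-0.2, 0.4, -0.2]
finger_gap: 0.0414
```

>>> jog_arm --gripper '[0.05,0.05,0.05,0.05,0.05]' --dp '[[0,0,0],[0,0,0],[0,0,0],[0,0,0],[0,0,0]]' --angular '[[0,0,0],[0,0,0],[0,0,0],[0,0,0],[0,0,0]]'

```text
time_s: 16.27
tool_pos: [0.616, 0.041, 0.059]
tcp_rot: [[1.0, 0.031, 0.0], [0.031, -1.0, -0.0], [0.0, 0.0, -1.0]]
force: [0.8, 0.3, -0.2]
finger_gap: 0.0119
```

Run:
```python
from h import *
for i in range(2): vision.read_camera("wrist")
s=r.observe();print(s["tool_pos"].round(4),s["force"].round(2),s["finger_gap"],s["time_s"])
snap("wrist","w7.png",draw=[(.6582,-.0577,.030)])
c=lambda u,v:((u+.5)/4+295-.5,(v+.5)/4+180-.5)
print([onz("top",c(*u),.088).round(4) for u in [(460,270),(561,265),(666,263)]])
```

```text
[0.616  0.0411 0.0589] [-0.22 -0.73  0.28] 0.012004545893437135 16.375
[array([ 0.5554, -0.1052,  0.088 ]), array([ 0.5592, -0.1521,  0.088 ]), array([ 0.5616, -0.2009,  0.088 ])]
```

View pics/w7.png

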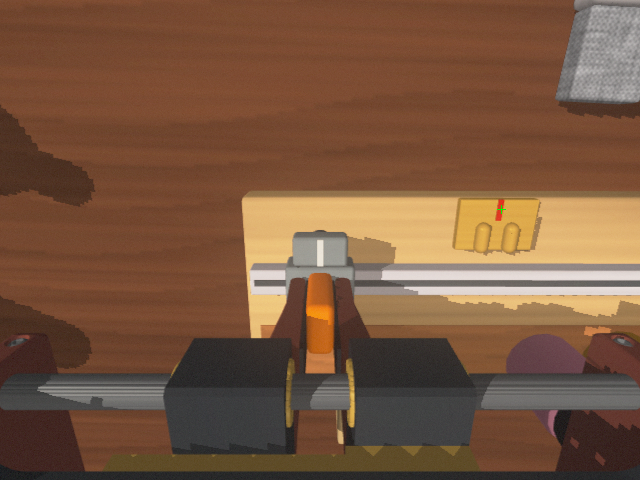

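>>> jog_arm --gripper '[0.05,0.05,0.05,0.05,0.05,0.05,0.05]' --dp '[[0.0003,-0.01,0],[0.0008,-0.025,0],[0.0013,-0.04,0],[0.0017,-0.055,0],[0.0022,-0.07,0],[0.0025,-0.08,0],[0.0025,-0.08,0]]' --angular '[[0,0,0],[0,0,0],[0,0,0],[0,0,0],[0,0,0],[0,0,0],[0,0,0]]'

```text
time_s: 17.3
tool_pos: [0.6184, -0.0407, 0.0589]
tcp_rot: [[1.0, 0.029, 0.0], [0.029, -1.0, -0.001], [0.0, 0.001, -1.0]]
force: [-0.6, -1.3, -0.1]
finger_gap: 0.0118
```

Run:
```python
from h import *
for i in range(2): vision.read_camera("wrist")
s=r.observe();print(s["tool_pos"].round(4),s["force"].round(2),s["finger_gap"],s["time_s"])
snap("wrist","w8.png",(300,100,540,280),3.3)
snap("scene","s8.png",(130,220,370,400),3)
```

```text
[ 0.6184 -0.0395  0.0589] [-0.23 -1.23 -0.08] 0.011943293173093549 17.4
```

View pics/w8.png

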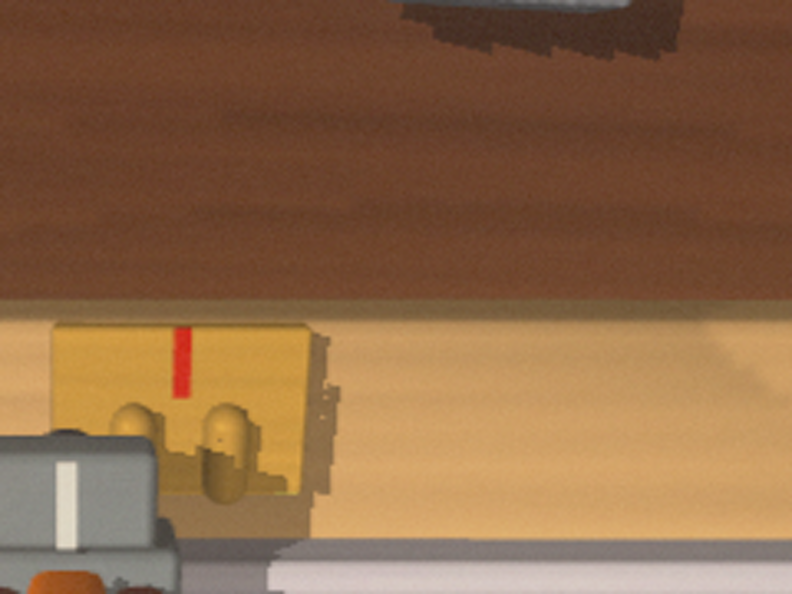

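View pics/s8.png

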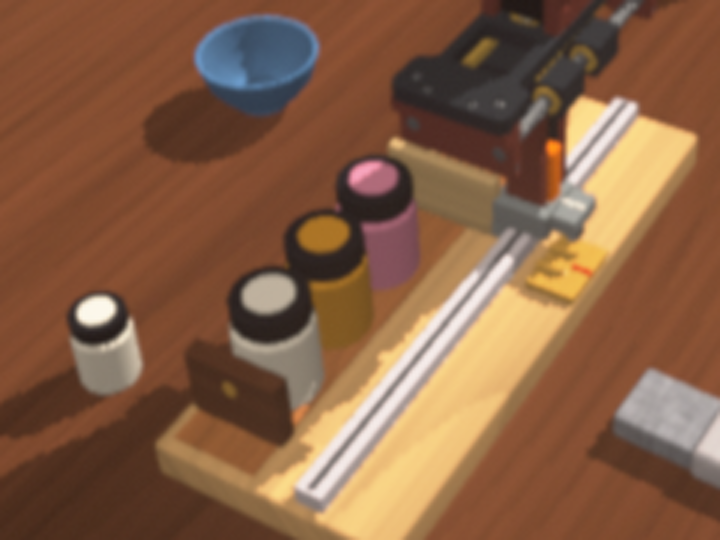

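Run:
```python
from h import *
s=r.observe(); n=np.array([-.0311,.9995,0])
p=onz("wrist",((182.5)/3.3+300-.5,(362)/3.3+100-.5),.030,s); print(p, n@p, n@s["tool_pos"], n@s["tool_pos"]-n@p, s["tool_pos"])
for z in (.04,.05): 
  q=onz("wrist",(66.5/3.3+299.5,253),z,s); print(q,n@q)
```

```text
[ 0.65819041 -0.05624838  0.03      ] -0.07668997286115083 -0.058160838101035235 0.01852913476011559 [ 0.61838852 -0.03894843  0.05894036]
[ 0.63533568 -0.03742286  0.04      ] -0.05716308740333925
[ 0.63904001 -0.03730733  0.05      ] -0.05716282260777113
```

>>> jog_arm --gripper '[0.05,0.05,0.05,0.05,0.05,0.05]' --dp '[[0.0002,-0.006,0],[0.0003,-0.011,0],[0.0005,-0.015,0],[0.0006,-0.018,0],[0.0006,-0.0193,0],[0.0006,-0.0193,0]]' --angular '[[0,0,0],[0,0,0],[0,0,0],[0,0,0],[0,0,0],[0,0,0]]'

```text
time_s: 18.25
tool_pos: [0.619, -0.0589, 0.059]
tcp_rot: [[1.0, 0.03, -0.0], [0.03, -1.0, -0.001], [-0.0, 0.001, -1.0]]
force: [-1.7, -2.8, 0.1]
finger_gap: 0.0115
```

Run:
```python
from h import *
for i in range(2): vision.read_camera("wrist"); s=r.observe();print(s["tool_pos"].round(4),s["force"].round(2),s["finger_gap"],s["time_s"])
snap("wrist","w9.png",(240,150,400,270),5)
snap("scene","s9.png",(130,220,370,400),3)
s=r.observe();print(s["tool_pos"].round(4),s["force"].round(2))
```

```text
[ 0.619  -0.0589  0.0589] [-2.5  -3.01 -0.42] 0.012021161080449374 18.3
[ 0.619  -0.0589  0.0589] [-1.87 -2.59 -0.5 ] 0.011873737211450007 18.35
[ 0.619  -0.0589  0.059 ] [-1.   -5.14  0.17]
```

View pics/w9.png

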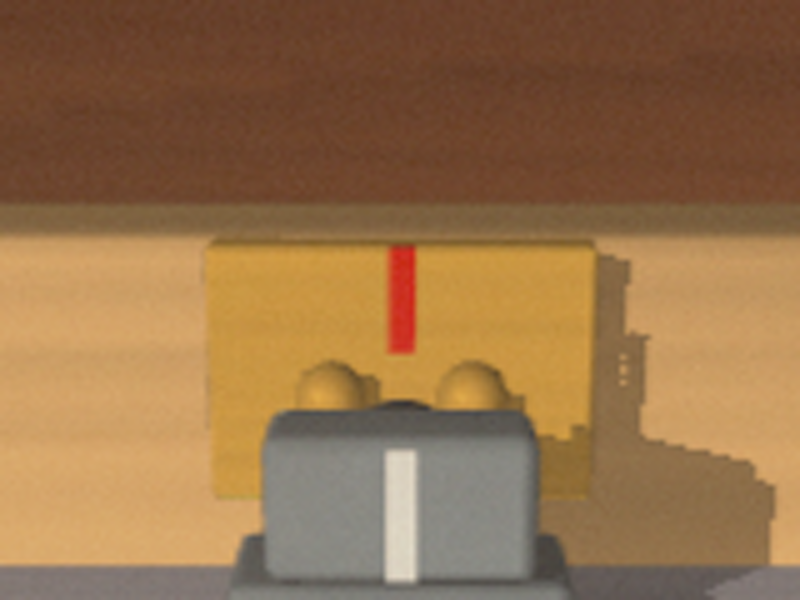

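View pics/s9.png

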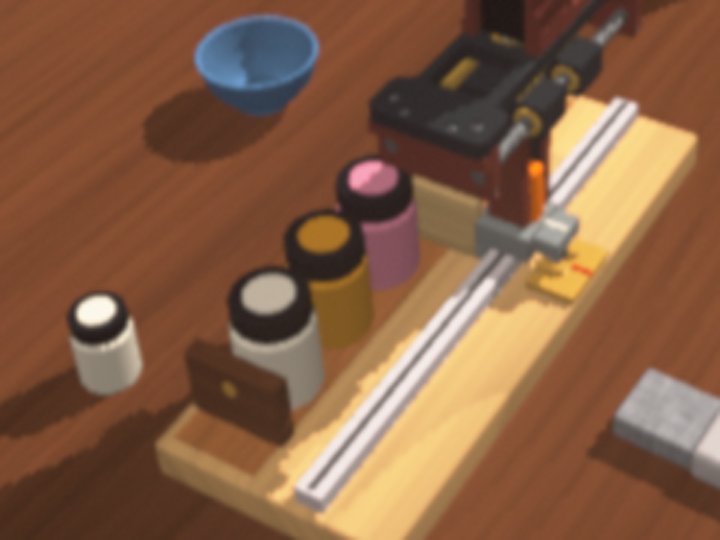

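>>> jog_arm --gripper '[0.05,0.05,0.05,0.05]' --dp '[[0,-0.0004,0],[0,-0.0004,0],[0,-0.0004,0],[0,-0.0004,0]]' --angular '[[0,0,0],[0,0,0],[0,0,0],[0,0,0]]'

```text
time_s: 18.95
tool_pos: [0.619, -0.0589, 0.0589]
tcp_rot: [[1.0, 0.031, -0.0], [0.031, -1.0, -0.0], [-0.0, 0.0, -1.0]]
force: [-3.6, -4.9, -0.5]
finger_gap: 0.0119
```

Run:
```python
from h import *
snap("wrist","w10.png",(240,150,400,270),5)
snap("top","t10.png",(295,180,495,280),4)
for i in range(3): vision.read_camera("wrist"); s=r.observe();print(s["tool_pos"].round(4),s["force"].round(2),s["finger_gap"],s["time_s"])
```

```text
[ 0.619  -0.0588  0.0589] [-3.22 -4.33 -1.1 ] 0.011781360846066886 19.1
[ 0.619  -0.0588  0.0589] [-3.15 -5.61 -0.36] 0.011941204461799996 19.15
[ 0.619  -0.0588  0.059 ] [-2.5  -4.72 -0.36] 0.011839563377966714 19.2
```

View pics/w10.png

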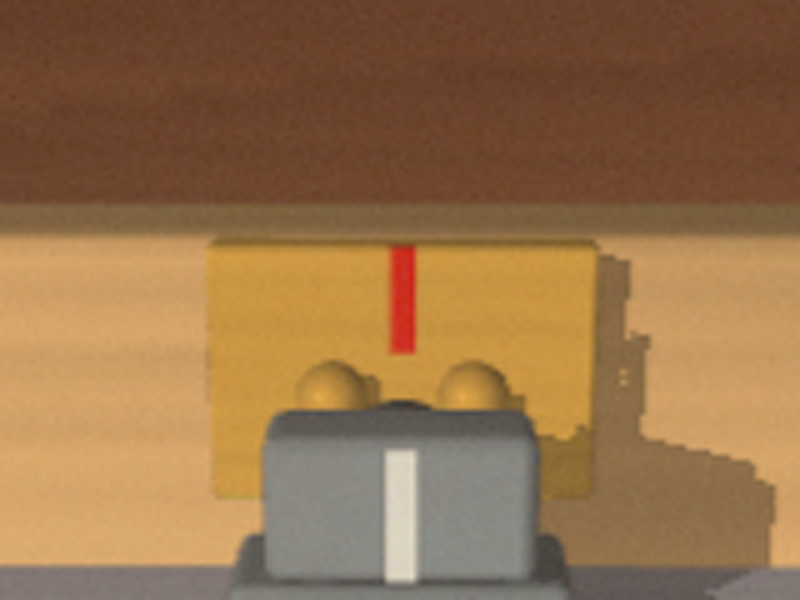

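View pics/t10.png

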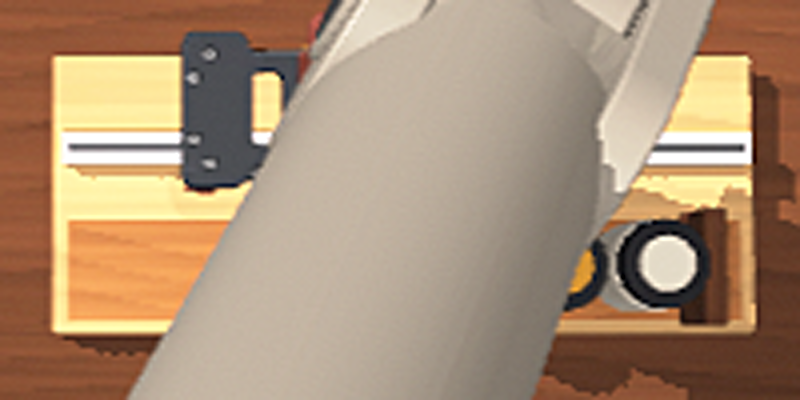

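The white line (column 401) meets the red line (column 402), the ball sits between the two ridges, and the grip holds at a 12 mm opening. All three jars are upright in the scene picture, so I am handing in.

Run:
```python
from h import *
print(r.job_done())
s=r.observe();print(s["tool_pos"].round(4),s["force"].round(2),s["finger_gap"],s["time_s"])
```

```text
the job is handed in; nothing more can be done
None
the job is handed in; nothing more can be done
```

I stood the ochre and pink jars next to the white one on the dark lane. Then I gripped the orange fin and slid the stop about 100 mm until its ball sat in the brass notch. I handed the job in at about 19 s, still gripping the fin with the grip set to 40 N.

- **Stop:** in the last wrist picture the white and red lines agree to within one pixel of an enlarged crop. The finger opening is 11.9 mm on the 12 mm fin. The sideways force was about 5 N and steady, so the grip's hold is inferred from the setting and the opening, not measured directly.
- **Jars:** measured in the top picture before the slide, their centres are about 47 to 49 mm apart. All three are within about 2 mm of the lane's middle line, and I worked out about 4 mm of clearance between the pink jar and the paddle.
- **After the slide:** the scene picture showed all three jars upright. The arm hid pink and most of ochre from the top camera, so I did not measure the row again.
- **Bystanders:** the bowl shows no movement in the last scene pictures. The arm stayed clear of the brush and varnish throughout, but I did not measure either of them again.
- **Disagreements:** just after moves the measured tool position read up to about 3 mm off its settled value. I waited for it to settle before lowering the pink jar and gripping the fin.

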